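Fit the keeper plate on the reference-block carrier and bolt it

TASK

Secure the steel reference block in its carrier: tilt the yellow keeper plate so that its oblong eye passes the wide head of the stud, then lay it level along the carrier, flat on both seats and over the block. Then slide the brass bolt fully home over the plate's tail, and after that turn its red-knobbed arm all the way down to the side. Leave the block in its nest and the wrench, the can and the red case where they are.

Things in the scene. Friction and masses are not known exactly. Their poses are not given: they have to be found in the camera images.
- carrier: Blue carrier fixed to the bench: base 240 x 90 mm, 12 mm thick. Origin at the centre of its underside, x along it from the stud to the bolt, z up; the stud is at x -80 mm. Two dark seats 84 mm wide, tops 26 mm above the bench, carry the plate: x -108 to -62 mm and -2 to 20 mm. The bolt's guide block is 28 mm wide, 52 mm high, at x 46 to 62 mm.
- stud (a point): Point on the axis of the carrier's headed steel stud, at the height of the seats; same axes as the carrier. The shank has 8 mm diameter. The round head has 36 mm diameter and is 5 mm thick, its underside 20 mm and its top 25 mm above this point.
- keeper_grip (a point): Centre of the black grip rib on the loose yellow keeper plate: rib 36 mm long (x), 14 thick (y), 30 high. The point is 20 mm above the plate's underside. Plate 126 x 66 mm, 5 mm thick, about 0.16 kg, flat on the bench at first, rib up. x points from the eye (nose end) to the tail, z up out of the plate. The nose end lies 74 mm towards -x, the tail end 52 mm towards +x.
- keeper_eye (a point): Centre of the plate's eye, at its underside, 50 mm from the rib's centre; axes as keeper_grip. Eye 30 mm (x) by 50 mm (y): the stud head cannot pass it level. Tilted about 40 degrees, tail up, the 9 mm nose bar goes down beside the head on the side away from the bolt, then in under the head to the shank; then the tail is laid down. Seated, the plate can shift 11 mm either way in x.
- bolt (a joint): Slide of the brass bolt (12 mm rod, its axis 14 mm above the seats), m: 0 drawn back, 0.040 fully home (a stop), moving along the carrier's -x. Its tip is 122 mm from the stud when drawn back, 82 mm at home, 3 mm above a seated plate. It starts drawn back within 4 mm, has about 2 N of friction and stays where it is left.
- bolt_arm (a joint): Turn of the bolt's arm about the bolt's axis, rad: 0 upright, 1.57 level, out to the carrier's -y side (a stop). It starts within 0.25 of upright and stays where left (1.5 N at the knob). Push it sideways past 1 rad before pressing from above, or a rubbery finger jams on it. The arm, a 9 mm rod, travels with the bolt and is the part to push it by; drawn back it stands 187 mm from the stud.
- knob (a point): Centre of the red ball knob (18 mm diameter) at the arm's end, 38 mm from the bolt's axis.
- block_center (a point): Centre of the loose round steel reference block, 50 mm diameter, 12 mm thick, in its low-rimmed nest 50 mm from the stud towards the bolt, its top 2 mm below the seats. The seated plate covers it.
- wrench: Bystander: open spanner 170 mm long, lying flat, far right; origin on its underside.
- oil: Bystander: green oil can, 54 mm diameter, 100 mm high, beyond the work; origin at the centre of its underside.
- case: Bystander: closed red plastic case, 100 x 65 x 30 mm, far left; origin at the centre of its underside.
Things that resemble listed ones, but are neither listed nor needed, are in the scene too. Of the things like the part that bears keeper_grip, leave any that is purple; of the rest the smaller one is meant.

How it is judged:
By the outcome, as a careful person would: the job done as asked, in the order asked, and still so for the second after the job is handed in, with the robot touching nothing.
It also fails if it takes over 56 s, if anything falls off the work surface, if the arm or the gripper's body presses on something with over 40 N, if the wrist force passes 120 N, or if a joint passes its speed limit or range.

ROBOT

A 7-joint arm with a two-finger parallel gripper is mounted at the origin on the work surface. World frame = base frame: x ahead of the robot, y to its left, z up, the work surface at z = 0. Lengths are in m, angles in rad, forces in N, time in s.
With the tool pointing down it reaches from about 0.35 to 0.9 m from the base axis. Payload 8.1 kg.
Tool frame: the origin (TCP) lies midway between the tips of the shut fingers; the grasp point (between the pads) lies 19 mm behind it; z points along the fingers, y is the line along which they close (so a half turn about z gives the same grasp; the last joint's range is limited). The gripper opens to 92 mm and grips with 3 to 60 N. Pads are 19 mm wide; open, the fingers measure 130 mm over their backs; the gripper's body (75 mm by 190 mm) begins 47 mm behind the grasp point.
Start: joints at [-1.452, 0.434, 0.025, 1.573, -0.012, 1.134, -0.075], TCP at [0.138, 0.61, 0.227] pointing down, gripper open.
Joint ranges: [-2.62, 2.62], [-0.44, 2.09], [-1.27, 1.32], [0.08, 2.57], [-1.32, 4.46], [0.12, 2], [-2.74, 2.74]. Speed limits (rad/s): [2.22, 2.22, 3.01, 3.01, 3.14, 3.14, 3.14].

INTERFACE

Orientations are given as a rotation vector (axis times angle).
In Python, from cell import arm gives the robot as it stands.
- The arm moves only by the tool move_arm, never from a script. Its argument "motion" is a list of rows, each an object of numbers: "tx", "ty", "tz": the shift along the tool's x, y, z normalised to -1 to 1, where 1 is 1000 mm; "twist": the turn about the tool's z normalised to -1 to 1, where 1 is pi/2 rad. In form: [{"tx": .., "ty": .., "tz": .., "twist": ..}, ...]. A call has 1 to 12 rows; each row shifts and turns the commanded pose from where the row before left it, along the tool's axes as they then stand; what a row does not reach is not made up. A row lasts 1/10 s, in which the tool goes at most 50 mm and 8.59 degrees, less where a joint would pass 70% of its speed; a pose out of reach is approached as far as the arm can. A call with a number of a shift or a turn outside -1 to 1 is refused whole. A call with a gripper value outside its range is refused whole. "gripper" is the gripper's target within -1 to 1 (shut at 1, half-way at 0, fully open at -1), set as the call begins (left out, the last holds). The fingers move at their own pace and stop on an object; "squeeze" is the grip in N (left out, the last holds). Time passes only in rows, so rows that do not move let the fingers close. It gives the time, the measured TCP pose, the force, the opening and the grip force at its end, in the units of the state.
- arm.observe(): the state, without advancing time (a new reading comes with each control period).
- arm.get_image(name): name is "scene" or "top" or "wrist"; returns the picture (384x512x3 uint8, red, green, blue); there is no depth.
- arm.calibration(name): a dict with "K" (3x3 intrinsics, pixels), "T" (4x4, takes a point from camera to world coordinates). Camera axes: x right, y down, z forward; pixel columns grow to the right and rows downward; lengths in m; the calibration is good to about 2 mm. A picture is of the moment at which its call begins: read the wrist's pose just before it. calibration takes no time and is no camera call; for the wrist camera it gives the pose at the moment of the call.
- arm.sign_off(): hands the job in; it is judged then, once.
Trained networks look in the newest picture that a camera, given by its name, has taken for a name from the list of things; names that differ only in an ending like _2 or _b are one class to them, and where a whole thing is asked for, a point or a joint stands for the part that bears it (a point fixed in the world has none). Each returns a list of dicts, best first, with "conf" (0 to 1); they miss things now and then, are a little off and sometimes report something else, mostly with a low value. They report only what shows in the picture. A call takes as long as a camera call. They do not tell look-alikes from the thing itself.
- arm.look_for(camera, query): "point" ([column, row] as shares, 0 to 1, of the picture: columns of its width, rows of its height, amid what is visible of it).
- arm.regions_of(camera, query): "region" (384x512 bool, what is visible of it) and "point" ([column, row] as shares, 0 to 1, of the picture: columns of its width, rows of its height, amid what is visible of it).
- arm.place_of(camera, query): "point" ([column, row] as shares, 0 to 1, of the picture: columns of its width, rows of its height: a listed point, or the origin of a listed thing).
The state is a dict: "clock": time; "joints": joint angles; "dq": joint speeds; "joint_efforts": joint torques, N m; "position": TCP position; "ee_rot": TCP orientation; "force": force on the tool from outside, world axes, zero at the start; "ft_torque": the same for the moment, N m; "width": opening from 0.0 (shut) to 1.0 (fully open); "gripper_force": force on a finger pad.
Only numpy, scipy, OpenCV 4.12 (cv2) and the standard library are available. Lean on these libraries where they do the work, as an engineer would, in place of code of your own. Each camera call takes 0.05 s, during which the arm holds its last target. There are 200 camera calls.

## Working session

There is one attempt and no reset: what is moved stays moved. The work goes in short steps, Python scripts to look and compute and a tool call to move; the robot and the scene stay as the last step left them, time stands still between calls to the robot, and variables do not carry over. Pictures are saved under pics/ and viewed, at most 10 in all, crops included, and the job is handed in when it is done.

Besides the shell and the picture viewer there is one more tool, called as a command line: name --argument value ..., lists and objects as JSON in quotes. move_arm: Moves the arm, as the interface text tells. Scaled input: -1 to 1 covers 1000 mm each way for a shift and pi/2 rad each way for a turn. Its arguments: {"type":"object","properties":{"motion":{"type":"array","items":{"type":"object","properties":{"tx":{"type":"number"},"ty":{"type":"number"},"tz":{"type":"number"},"twist":{"type":"number"}}}},"gripper":{"type":"number"},"squeeze":{"type":"number"}},"required":["motion"]}

```bash
ls; mkdir -p pics; python3 - <<'E'
from cell import arm
import cv2,numpy as np
s=arm.observe();print(s)
for c in("scene","top"):
    im=arm.get_image(c);cv2.imwrite(f"pics/{c}0.png",im[:,:,::-1])
    k=arm.calibration(c);print(c,np.round(k["K"],1).tolist(),np.round(k["T"],3).tolist())
    for q in("carrier","stud","keeper_grip","keeper_eye","bolt","bolt_arm","knob","block_center","wrench","oil","case"):
        print(q,[(np.round(np.array(d["point"])*[512,384],1).tolist(),round(d["conf"],2)) for d in arm.place_of(c,q)[:4]])
E
```

```text
pics
{'clock': 0.0, 'joints': array([-1.45160837,  0.43520887,  0.02494435,  1.57410073, -0.01157323,
        1.1340139 , -0.07512607]), 'dq': array([-4.96052032e-05, -1.08543017e-03,  1.38551441e-03, -1.16375682e-03,
        6.15055021e-04,  2.72456525e-03,  4.01940781e-04]), 'joint_efforts': array([ 4.43305216e-04, -6.67854238e+01,  9.84874964e-01, -3.14471912e+01,
       -6.07854431e-02,  4.27996670e-02,  1.61132607e-04]), 'position': array([0.13741848, 0.60917234, 0.22595202]), 'ee_rot': array([-3.47759275e-01, -3.12226453e+00,  2.49173036e-03]), 'force': array([0.69560915, 0.29776655, 0.45691137]), 'ft_torque': array([ 0.00606584, -0.0498091 , -0.01136942]), 'gripper_force': 0.0, 'width': 0.9994208633532498}
scene [[469.4, 0.0, 257.7], [0.0, 469.4, 192.6], [0.0, 0.0, 1.0]] [[-0.621, 0.506, -0.598, 1.326], [0.783, 0.379, -0.493, 0.59], [-0.023, -0.775, -0.632, 0.826], [0.0, 0.0, 0.0, 1.0]]
carrier [([323.1, 223.4], 0.86)]
stud [([303.1, 235.4], 0.73)]
keeper_grip [([225.6, 178.8], 0.88), ([260.5, 155.7], 0.62), ([175.5, 213.8], 0.58)]
keeper_eye [([219.9, 196.7], 0.89), ([168.8, 237.9], 0.79), ([257.4, 151.1], 0.58)]Traceback (most recent call last):
  File "<stdin>", line 8, in <module>
ValueError: it knows: block_center, carrier, case, keeper_eye, keeper_grip, knob, oil, stud, wrench
```

```bash
cat > h.py <<'E'
from cell import arm
import cv2,numpy as np
from scipy.spatial.transform import Rotation as R
def ray(c,px,z):
    k=arm.calibration(c);T=k["T"];d=T[:3,:3]@np.linalg.inv(k["K"])@[px[0],px[1],1]
    return T[:3,3]+d*(z-T[2,3])/d[2]
def proj(c,P):
    k=arm.calibration(c);p=k["K"]@(np.linalg.inv(k["T"])@[*P,1])[:3];return p[:2]/p[2]
def find(c,q,z):
    for d in arm.place_of(c,q)[:4]:
        p=np.array(d["point"])*[512,384];print(c,q,np.round(p,1),round(d["conf"],2),np.round(ray(c,p,z),4))
E
python3 - <<'E'
from h import *
im=arm.get_image("top");cv2.imwrite("pics/top0.png",im[:,:,::-1])
Z=dict(carrier=0,stud=.026,keeper_grip=.02,keeper_eye=0,knob=.078,block_center=.018)
for q in Z: find("top",q,Z[q])
a=cv2.imread("pics/scene0.png");b=cv2.imread("pics/top0.png")
cv2.imwrite("pics/both.png",np.hstack([a,b])[:, :])
for q in("stud","keeper_grip","keeper_eye","knob","block_center"): find("scene",q,Z[q])
big=cv2.resize(b,(800,600));cv2.imwrite("pics/topbig.png",big)
big=cv2.resize(a,(800,600));cv2.imwrite("pics/scenebig.png",big)
print(arm.calibration("top"))
E
```

```text
top carrier [192.7 216.1] 0.71 [0.5317 0.1545 0.    ]
top stud [191.1 183. ] 0.71 [0.6203 0.1549 0.026 ]
top keeper_grip [298.7 126.7] 0.68 [ 0.77  -0.141  0.02 ]
top keeper_grip [299.5 257.9] 0.68 [ 0.4134 -0.1333  0.02  ]
top keeper_grip [302.  199.2] 0.56 [ 0.5709 -0.1443  0.02  ]
top keeper_eye [316.7 267. ] 0.92 [ 0.387  -0.1811  0.    ]
top keeper_eye [289.4 110.8] 0.86 [ 0.8199 -0.1183  0.    ]
top keeper_eye [298.6 183.8] 0.71 [ 0.6149 -0.1383  0.    ]
top knob [182.7 250. ] 0.36 [0.4419 0.1719 0.078 ]
top knob [392.5 210.3] 0.36 [ 0.5335 -0.3707  0.078 ]
top block_center [190.1 201. ] 0.79 [0.5722 0.159  0.018 ]
scene stud [303.1 235.4] 0.73 [0.6316 0.1555 0.026 ]
scene keeper_grip [225.6 178.8] 0.88 [ 0.5697 -0.1497  0.02  ]
scene keeper_grip [260.5 155.7] 0.62 [ 0.4213 -0.1409  0.02  ]
scene keeper_grip [175.5 213.8] 0.58 [ 0.7592 -0.1552  0.02  ]
scene keeper_eye [219.9 196.7] 0.89 [ 0.6212 -0.1269  0.    ]
scene keeper_eye [168.8 237.9] 0.79 [ 0.8186 -0.1211  0.    ]
scene keeper_eye [257.4 151.1] 0.58 [ 0.3848 -0.1825  0.    ]
scene knob [349.2 180.5] 0.38 [0.4381 0.1651 0.078 ]
scene block_center [318.5 228. ] 0.71 [0.5801 0.1669 0.018 ]
{'K': array([[498.29189405,   0.        , 246.36405073],
       [  0.        , 498.29189405, 193.40270432],
       [  0.        ,   0.        ,   1.        ]]), 'T': array([[-0.01906802, -0.99641421,  0.08243262,  0.47820915],
       [-0.99974381,  0.02000734,  0.01058396, -0.00849762],
       [-0.01219527, -0.08220969, -0.99654044,  1.36655802],
       [ 0.        ,  0.        ,  0.        ,  1.        ]])}
```

View pics/topbig.png

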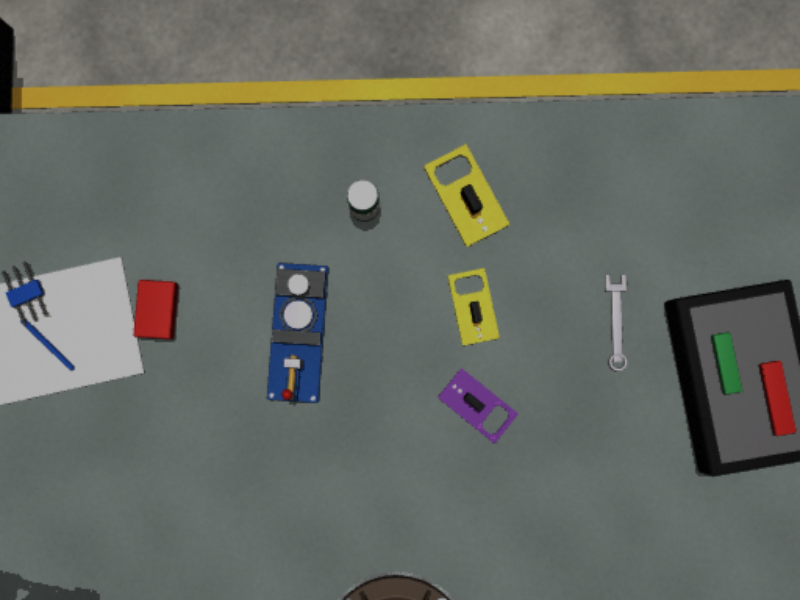

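View pics/scenebig.png

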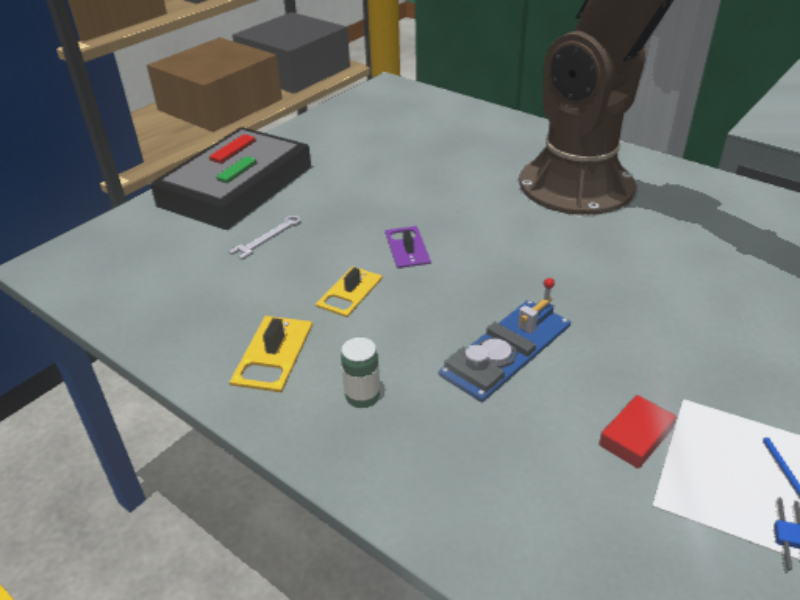

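The top picture shows the smaller yellow plate with its rib near (476,312)/800 and its eye up at (468,284). The carrier is near (298,335), with the stud head at the far end and the bolt and red knob at the near end. The purple plate and the large yellow plate are decoys. The tool can't tilt, so I'll pivot the plate in the grip by hooking its nose under the stud head and lifting.

```bash
cat >> h.py <<'E'
def pose():
    s=arm.observe();M=R.from_rotvec(s["ee_rot"]).as_matrix();return s["position"],np.degrees(np.arctan2(M[1,1],M[0,1])),s
def plan(target,yaw,n,start=None):
    p,y0,_=pose() if start is None else (*start,0)
    dy=yaw-y0;st=dy/n;out=[];p=np.array(p,float);tg=np.array(target);s=p.copy();y=y0
    for i in range(n):
        d=s+(tg-s)*(i+1)/n-p;a=np.radians(y);yt=np.array([np.cos(a),np.sin(a),0]);xt=np.array([-np.sin(a),np.cos(a),0])
        # z down: x = y cross z
        xt=np.cross(yt,[0,0,-1]);r=[round(d@xt,3),round(d@yt,3),round(-d[2],3),round(-st/90,3)]
        p+=r[0]*xt+r[1]*yt-[0,0,r[2]];y-=r[3]*90
        out.append(r)
    for r in out: print(r)
    print("end",np.round(p,4),round(y,2))
def rect(c,q,z,near):
    for d in arm.regions_of(c,q)[:4]:
        m=d["region"].astype(np.uint8);ct=max(cv2.findContours(m,0,1)[0],key=cv2.contourArea)
        w=np.array([ray(c,p[0],z)[:2] for p in ct],np.float32)*1000
        (cx,cy),(a,b),an=cv2.minAreaRect(w)
        bx=cv2.boxPoints(cv2.minAreaRect(w));e=max([bx[1]-bx[0],bx[2]-bx[1]],key=np.linalg.norm)
        print(c,q,"ctr",round(cx,1),round(cy,1),"size",round(a,1),round(b,1),"long yaw",round(np.degrees(np.arctan2(e[1],e[0]))%180,1),round(d["conf"],2))
E
python3 - <<'E'
from h import *
arm.get_image("top")
rect("top","keeper_grip",.003,0);rect("top","carrier",.012,0)
print("pose",pose()[:2])
plan([.571,-.145,.20],-76,18)
E
```

```text
top keeper_grip ctr 580.6 -148.6 size 126.8 67.9 long yaw 9.8 0.77
top keeper_grip ctr 778.7 -142.0 size 161.9 86.5 long yaw 26.0 0.7
top keeper_grip ctr 408.7 -150.9 size 128.2 65.9 long yaw 49.9 0.65
top carrier ctr 540.5 159.6 size 92.3 242.7 long yaw 175.7 0.76
pose (array([0.13754312, 0.6096928 , 0.22674372]), np.float64(77.28357284174058))
[np.float64(-0.033), np.float64(-0.036), np.float64(0.001), np.float64(0.095)]
[np.float64(-0.037), np.float64(-0.03), np.float64(0.002), np.float64(0.095)]
[np.float64(-0.042), np.float64(-0.024), np.float64(0.001), np.float64(0.095)]
[np.float64(-0.045), np.float64(-0.018), np.float64(0.002), np.float64(0.095)]
[np.float64(-0.047), np.float64(-0.011), np.float64(0.001), np.float64(0.095)]
[np.float64(-0.048), np.float64(-0.004), np.float64(0.002), np.float64(0.095)]
[np.float64(-0.049), np.float64(0.003), np.float64(0.001), np.float64(0.095)]
[np.float64(-0.047), np.float64(0.01), np.float64(0.002), np.float64(0.095)]
[np.float64(-0.045), np.float64(0.018), np.float64(0.001), np.float64(0.095)]
[np.float64(-0.042), np.float64(0.024), np.float64(0.002), np.float64(0.095)]
[np.float64(-0.038), np.float64(0.029), np.float64(0.001), np.float64(0.095)]
[np.float64(-0.033), np.float64(0.036), np.float64(0.002), np.float64(0.095)]
[np.float64(-0.028), np.float64(0.039), np.float64(0.001), np.float64(0.095)]
[np.float64(-0.021), np.float64(0.044), np.float64(0.002), np.float64(0.095)]
[np.float64(-0.015), np.float64(0.046), np.float64(0.001), np.float64(0.095)]
[np.float64(-0.008), np.float64(0.047), np.float64(0.002), np.float64(0.095)]
[np.float64(-0.0), np.float64(0.049), np.float64(0.001), np.float64(0.095)]
[np.float64(0.006), np.float64(0.048), np.float64(0.002), np.float64(0.095)]
end [ 0.5707 -0.1454  0.1997] -76.62
```

move_arm --motion '[{"tx": -0.033, "ty": -0.036, "tz": 0.001, "twist": 0.09}, {"tx": -0.037, "ty": -0.03, "tz": 0.002, "twist": 0.09}, {"tx": -0.042, "ty": -0.024, "tz": 0.001, "twist": 0.09}, {"tx": -0.045, "ty": -0.018, "tz": 0.002, "twist": 0.09}, {"tx": -0.047, "ty": -0.011, "tz": 0.001, "twist": 0.09}, {"tx": -0.048, "ty": -0.004, "tz": 0.002, "twist": 0.09}, {"tx": -0.049, "ty": 0.003, "tz": 0.001, "twist": 0.09}, {"tx": -0.047, "ty": 0.01, "tz": 0.002, "twist": 0.09}, {"tx": -0.045, "ty": 0.018, "tz": 0.001, "twist": 0.09}, {"tx": -0.042, "ty": 0.024, "tz": 0.002, "twist": 0.09}, {"tx": -0.038, "ty": 0.029, "tz": 0.001, "twist": 0.09}]' --gripper -1

```text
clock: 2.1
position: [0.4207, 0.1579, 0.2111]
ee_rot: [-2.444, -1.974, -0.002]
force: [0.4, 0.7, 0.8]
width: 1.0
gripper_force: 0.0
```

```bash
sed -i 's/for r in out: print(r)/for r in out: print([float(v) for v in r])/' h.py; python3 - <<'E'
from h import *
p,y,s=pose();print(p,y,s["clock"],s["joints"].round(2))
plan([.570,-.150,.16],-80,10)
E
```

```text
[0.42071592 0.15786191 0.21106243] -12.132527488257336 2.1 [-0.95  0.16  0.54  2.04 -0.1   0.97 -0.56]
[-0.027, 0.021, 0.005, 0.075]
[-0.024, 0.024, 0.005, 0.075]
[-0.022, 0.027, 0.005, 0.075]
[-0.018, 0.029, 0.005, 0.075]
[-0.014, 0.031, 0.006, 0.075]
[-0.011, 0.032, 0.005, 0.075]
[-0.006, 0.034, 0.005, 0.075]
[-0.003, 0.034, 0.005, 0.075]
[0.001, 0.034, 0.005, 0.075]
[0.005, 0.034, 0.005, 0.075]
end [ 0.5698 -0.1499  0.1601] -79.63
```

move_arm --motion '[{"tx": -0.027, "ty": 0.021, "tz": 0.005, "twist": 0.075}, {"tx": -0.024, "ty": 0.024, "tz": 0.005, "twist": 0.075}, {"tx": -0.022, "ty": 0.027, "tz": 0.005, "twist": 0.075}, {"tx": -0.018, "ty": 0.029, "tz": 0.005, "twist": 0.075}, {"tx": -0.014, "ty": 0.031, "tz": 0.006, "twist": 0.075}, {"tx": -0.011, "ty": 0.032, "tz": 0.005, "twist": 0.075}, {"tx": -0.006, "ty": 0.034, "tz": 0.005, "twist": 0.075}, {"tx": -0.003, "ty": 0.034, "tz": 0.005, "twist": 0.075}, {"tx": 0.001, "ty": 0.034, "tz": 0.005, "twist": 0.075}, {"tx": 0.005, "ty": 0.034, "tz": 0.005, "twist": 0.075}, {}, {}]'

```text
invalid input
```

```bash
python3 - <<'E'
from h import *
p,y,s=pose();print(p,y,s["clock"],s["joints"].round(2))
im=arm.get_image("wrist");cv2.imwrite("pics/w1.png",im[:,:,::-1])
find("wrist","keeper_grip",.02);find("wrist","keeper_eye",0);rect("wrist","keeper_grip",.004,0)
E
```

```text
[0.42071592 0.15786191 0.21106243] -12.132527488257336 2.1 [-0.95  0.16  0.54  2.04 -0.1   0.97 -0.56]
wrist keeper_grip [375.4 145. ] 0.55 [0.574  0.1525 0.02  ]
```

View pics/w1.png

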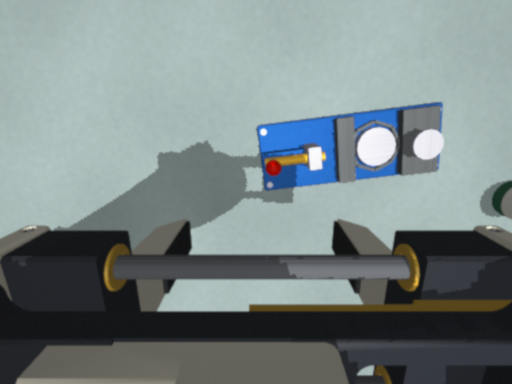

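The move was refused because of the empty rows, but this wrist view is a useful close look at the carrier: stud head at (428,144), block at (377,146), knob at (273,167), and the guide at (316,157).

```bash
python3 - <<'E'
from h import *
for n,px,z in (("head",(428,144),.051),("block",(377,146),.024),("knob",(273,167),.078),("guide",(316,157),.052)): print(n,ray("wrist",px,z).round(4))
find("wrist","stud",.026);rect("wrist","carrier",.012,0)
for n,z in(("stud",.026),):find("wrist","block_center",.018)
E
```

```text
head [0.6195 0.1542 0.051 ]
block [0.571  0.1585 0.024 ]
knob [0.4351 0.1708 0.078 ]
guide [0.4877 0.1665 0.052 ]
wrist stud [415.9 144.2] 0.62 [0.6181 0.1528 0.026 ]
wrist carrier ctr 540.3 163.3 size 92.4 242.0 long yaw 175.4 0.89
wrist block_center [378.8 146.6] 0.98 [0.5743 0.1589 0.018 ]
wrist block_center [273.4 164.7] 0.19 [0.435  0.1632 0.018 ]
```

move_arm --motion '[{"tx": -0.027, "ty": 0.021, "tz": 0.005, "twist": 0.075}, {"tx": -0.024, "ty": 0.024, "tz": 0.005, "twist": 0.075}, {"tx": -0.022, "ty": 0.027, "tz": 0.005, "twist": 0.075}, {"tx": -0.018, "ty": 0.029, "tz": 0.005, "twist": 0.075}, {"tx": -0.014, "ty": 0.031, "tz": 0.006, "twist": 0.075}, {"tx": -0.011, "ty": 0.032, "tz": 0.005, "twist": 0.075}, {"tx": -0.006, "ty": 0.034, "tz": 0.005, "twist": 0.075}, {"tx": -0.003, "ty": 0.034, "tz": 0.005, "twist": 0.075}, {"tx": 0.001, "ty": 0.034, "tz": 0.005, "twist": 0.075}, {"tx": 0.005, "ty": 0.034, "tz": 0.005, "twist": 0.075}, {"tz": 0}, {"tz": 0}]'

```text
invalid input
```

```bash
python3 - <<'E'
from h import *
p,y,s=pose();print(p,y,s["clock"],s["joints"].round(2))
im=arm.get_image("wrist");cv2.imwrite("pics/w2.png",im[:,:,::-1])
find("wrist","keeper_grip",.02);find("wrist","keeper_eye",0);rect("wrist","keeper_grip",.004,0)
E
```

```text
[0.41927618 0.16071577 0.21069512] -11.654797813534147 2.45 [-0.95  0.16  0.54  2.04 -0.1   0.97 -0.56]
wrist keeper_grip ctr 436.6 153.0 size 21.7 21.1 long yaw 34.0 0.18
```

View pics/w2.png

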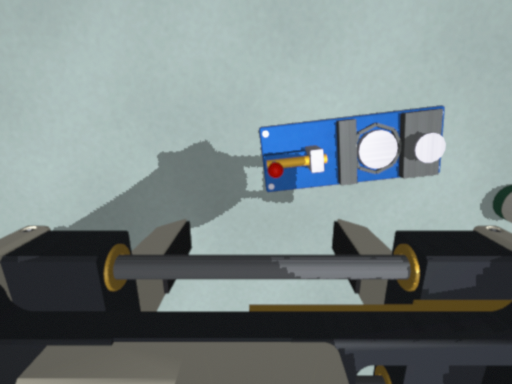

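Same view as before (head at (430,148)), because that move was refused too. Rows must carry all four fields.

move_arm --motion '[{"tx": -0.027, "ty": 0.021, "tz": 0.005, "twist": 0.075}, {"tx": -0.024, "ty": 0.024, "tz": 0.005, "twist": 0.075}, {"tx": -0.022, "ty": 0.027, "tz": 0.005, "twist": 0.075}, {"tx": -0.018, "ty": 0.029, "tz": 0.005, "twist": 0.075}, {"tx": -0.014, "ty": 0.031, "tz": 0.006, "twist": 0.075}, {"tx": -0.011, "ty": 0.032, "tz": 0.005, "twist": 0.075}, {"tx": -0.006, "ty": 0.034, "tz": 0.005, "twist": 0.075}, {"tx": -0.003, "ty": 0.034, "tz": 0.005, "twist": 0.075}, {"tx": 0.001, "ty": 0.034, "tz": 0.005, "twist": 0.075}, {"tx": 0.005, "ty": 0.034, "tz": 0.005, "twist": 0.075}, {"tx": 0, "ty": 0, "tz": 0, "twist": 0}, {"tx": 0, "ty": 0, "tz": 0, "twist": 0}]'

```text
clock: 3.85
position: [0.5706, -0.1475, 0.1592]
ee_rot: [3.128, 0.293, -0.002]
force: [0.1, -0.2, -0.1]
width: 0.998
gripper_force: 0.0
```

```bash
python3 - <<'E'
from h import *
p,y,s=pose();print(p,y,s["clock"],s["joints"].round(2))
im=arm.get_image("wrist");cv2.imwrite("pics/w3.png",im[:,:,::-1])
find("wrist","keeper_grip",.02);find("wrist","keeper_eye",0);rect("wrist","keeper_grip",.004,0)
E
```

```text
[ 0.57056107 -0.14753443  0.15920459] -79.29919494887521 3.85 [-0.39  0.54  0.82  1.79 -0.46  1.01 -0.77]
wrist keeper_grip [233.8 291.9] 0.73 [ 0.4135 -0.1402  0.02  ]
wrist keeper_grip [262.  180.3] 0.66 [ 0.569  -0.1481  0.02  ]
wrist keeper_eye [257.7 307.2] 0.81 [ 0.379  -0.1781  0.    ]
wrist keeper_eye [263.5 136.9] 0.72 [ 0.6159 -0.1407  0.    ]
wrist keeper_grip ctr 580.1 -146.2 size 126.4 69.8 long yaw 10.8 0.83
wrist keeper_grip ctr 736.2 -162.0 size 70.5 89.1 long yaw 115.8 0.74
wrist keeper_grip ctr 399.3 -156.0 size 50.9 115.6 long yaw 100.8 0.64
```

View pics/w3.png

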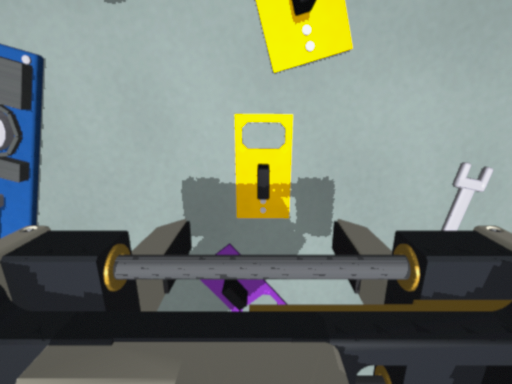

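The rib is centred between the fingers at (263,182), with the eye at (264,135). I'll descend and grip.

move_arm --motion '[{"tx": 0.001, "ty": 0, "tz": 0.03, "twist": 0}, {"tx": 0.001, "ty": 0, "tz": 0.03, "twist": 0}, {"tx": 0, "ty": 0, "tz": 0.03, "twist": 0}, {"tx": 0, "ty": 0, "tz": 0.03, "twist": 0}, {"tx": 0, "ty": 0, "tz": 0.02, "twist": 0}, {"tx": 0, "ty": 0, "tz": 0.01, "twist": 0}, {"tx": 0, "ty": 0, "tz": 0, "twist": 0}, {"tx": 0, "ty": 0, "tz": 0, "twist": 0}]'

```text
clock: 4.85
position: [0.5732, -0.1469, 0.0106]
ee_rot: [3.128, 0.293, 0.002]
force: [-0.1, 0.8, 0.8]
width: 1.001
gripper_force: 0.0
```

move_arm --motion '[{"tx": 0, "ty": 0, "tz": 0, "twist": 0}, {"tx": 0, "ty": 0, "tz": 0, "twist": 0}, {"tx": 0, "ty": 0, "tz": 0, "twist": 0}, {"tx": 0, "ty": 0, "tz": 0, "twist": 0}, {"tx": 0, "ty": 0, "tz": 0, "twist": 0}, {"tx": 0, "ty": 0, "tz": 0, "twist": 0}, {"tx": 0, "ty": 0, "tz": 0, "twist": 0}, {"tx": 0, "ty": 0, "tz": 0, "twist": 0}]' --gripper 1 --squeeze 25

```text
clock: 5.65
position: [0.5726, -0.147, 0.0097]
ee_rot: [-3.128, -0.292, 0.0]
force: [0.3, 0.2, -0.4]
width: 0.356
gripper_force: 0.0
```

```bash
python3 - <<'E'
from h import *
p,y,s=pose();print(p,y,s["clock"],s["width"],s["gripper_force"])
S=np.array([.6195,.1540]);a=np.radians(175.6);cx=np.array([np.cos(a),np.sin(a)]);cy=np.array([-np.sin(a),np.cos(a)])
# hook stance: nose toward stud from carrier +Y ; plate x = cy -> tool y yaw = yaw(cy)+90 -> 355.6
t=S+cy*.125;print(t)
plan([*t,.16],-4.4,9,start=([p[0],p[1],.16],y))
E
```

```text
[ 0.57261046 -0.14701196  0.00967588] -79.31667739172742 5.65 0.3560932737108545 0.0
[0.60991012 0.02936841]
[0.008, -0.018, -0.0, -0.092]
[0.01, -0.018, -0.0, -0.092]
[0.013, -0.015, -0.0, -0.092]
[0.014, -0.014, -0.0, -0.092]
[0.017, -0.011, -0.0, -0.092]
[0.018, -0.009, -0.0, -0.092]
[0.019, -0.006, -0.0, -0.092]
[0.02, -0.003, -0.0, -0.092]
[0.02, -0.001, -0.0, -0.092]
end [0.6095 0.0296 0.16  ] -4.8
```

move_arm --motion '[{"tx": -0.004, "ty": 0, "tz": 0, "twist": 0}, {"tx": 0, "ty": 0, "tz": 0, "twist": 0}, {"tx": 0, "ty": 0, "tz": 0, "twist": 0}, {"tx": 0, "ty": 0, "tz": 0, "twist": 0}, {"tx": 0, "ty": 0, "tz": 0, "twist": 0}, {"tx": 0, "ty": 0, "tz": 0, "twist": 0}]'

```text
clock: 6.25
position: [0.5686, -0.1478, 0.0097]
ee_rot: [3.128, 0.292, -0.0]
force: [-1.3, 0.2, 0.5]
width: 0.149
gripper_force: 25.0
```

move_arm --motion '[{"tx": 0, "ty": 0, "tz": -0.01, "twist": 0}, {"tx": 0, "ty": 0, "tz": -0.03, "twist": 0}, {"tx": 0, "ty": 0, "tz": -0.04, "twist": 0}, {"tx": 0, "ty": 0, "tz": -0.03, "twist": 0}, {"tx": 0, "ty": 0, "tz": -0.01, "twist": 0}, {"tx": 0, "ty": 0, "tz": 0, "twist": 0}]'

```text
clock: 6.85
position: [0.5697, -0.1477, 0.1313]
ee_rot: [3.128, 0.293, 0.005]
force: [0.2, 0.6, -2.2]
width: 0.152
gripper_force: 25.0
```

```bash
python3 - <<'E'
from h import *
p,y,s=pose();print(p,y,s["clock"],s["width"],s["gripper_force"])
im=arm.get_image("scene");cv2.imwrite("pics/s2.png",cv2.resize(im[80:330,120:440,::-1],(768,600)))
E
```

```text
[ 0.56974893 -0.14767519  0.13129657] -79.28451013103178 6.85 0.15161407107519237 24.999690055847168
```

View pics/s2.png

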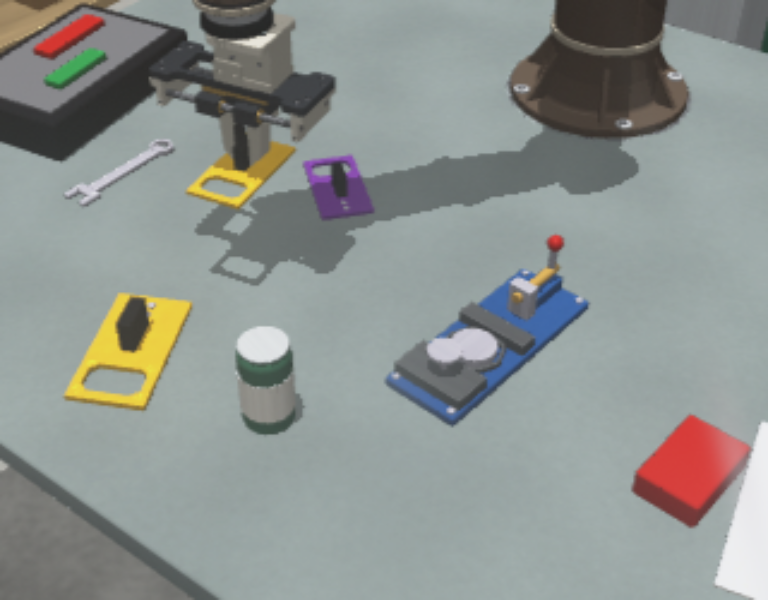

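The plate is lifted and level in the grip, eye to the left at (225,185), and the decoys are undisturbed. Next I'll go to the hook stance beside the stud.

move_arm --motion '[{"tx": 0.008, "ty": -0.018, "tz": 0, "twist": -0.092}, {"tx": 0.01, "ty": -0.018, "tz": 0, "twist": -0.092}, {"tx": 0.013, "ty": -0.015, "tz": 0, "twist": -0.092}, {"tx": 0.014, "ty": -0.014, "tz": 0, "twist": -0.092}, {"tx": 0.017, "ty": -0.011, "tz": 0, "twist": -0.092}, {"tx": 0.018, "ty": -0.009, "tz": 0, "twist": -0.092}, {"tx": 0.019, "ty": -0.006, "tz": 0, "twist": -0.092}, {"tx": 0.02, "ty": -0.003, "tz": 0, "twist": -0.092}, {"tx": 0.02, "ty": -0.001, "tz": 0, "twist": -0.092}, {"tx": 0, "ty": 0, "tz": 0, "twist": 0}, {"tx": 0, "ty": 0, "tz": 0, "twist": 0}]'

```text
clock: 8.0
position: [0.6046, 0.0289, 0.1282]
ee_rot: [-2.313, -2.124, 0.003]
force: [-0.3, -0.9, -1.1]
width: 0.158
gripper_force: 25.0
```

```bash
python3 - <<'E'
from h import *
p,y,s=pose();print(p,y,s["clock"],s["joints"].round(2))
S=np.array([.6195,.1540]);a=np.radians(175.6);cx=np.array([np.cos(a),np.sin(a)]);cy=np.array([-np.sin(a),np.cos(a)])
t=S+cy*.125
plan([*t,.045],-4.4,4)
arm.get_image("wrist");find("wrist","stud",.026);find("wrist","block_center",.018);rect("wrist","carrier",.012,0)
im=arm.get_image("wrist");cv2.imwrite("pics/w4.png",im[:,:,::-1])
for d in arm.regions_of("wrist","stud")[:2]:
    print(d["point"],d["region"].sum())
E
```

```text
[0.60461376 0.02890231 0.12816478] -4.889807786306934 8.0 [-0.44  0.52  0.44  1.76 -0.27  0.92  0.03]
[0.0, 0.001, 0.021, -0.001]
[0.0, 0.002, 0.021, -0.001]
[0.001, 0.001, 0.02, -0.001]
[-0.0, 0.001, 0.021, -0.001]
end [0.6097 0.0295 0.0452] -4.53
wrist stud [271.2  50.8] 0.83 [0.6232 0.1519 0.026 ]
wrist stud [ 3.4 34.7] 0.46 [0.3921 0.185  0.026 ]
wrist block_center [215.4  49.8] 0.58 [0.5733 0.1587 0.018 ]
wrist carrier ctr 517.4 159.9 size 89.7 289.8 long yaw 175.0 0.9
```

View pics/w4.png

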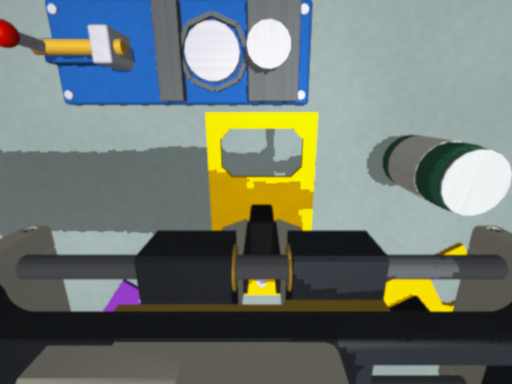

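The plate is square to the carrier: nose edge at row 113, stud head centre at (269,44), and the can clear on the right.

```bash
python3 - <<'E'
from h import *
print("head",ray("wrist",(269,44),.051),"block",ray("wrist",(213,50),.024),"can top",ray("wrist",(477,182),.1))
p,y,_=pose();print(p,y)
for z in(.105,.11,.115): print(z,"nose L,R",ray("wrist",(207,113),z).round(4),ray("wrist",(318,113),z).round(4))
E
```

```text
head [0.6211424  0.15300859 0.051     ] block [0.57223134 0.15814438 0.024     ] can top [0.76252719 0.04014202 0.1       ]
[0.6054453  0.02803595 0.12958892] -4.900406345037149
0.105 nose L,R [0.5751 0.1047 0.105 ] [0.6478 0.0984 0.105 ]
0.11 nose L,R [0.5761 0.1047 0.11  ] [0.6468 0.0986 0.11  ]
0.115 nose L,R [0.5771 0.1046 0.115 ] [0.6457 0.0987 0.115 ]
```

move_arm --motion '[{"tx": 0, "ty": 0.005, "tz": 0.02, "twist": 0}, {"tx": 0, "ty": 0, "tz": 0.03, "twist": 0}, {"tx": 0, "ty": 0, "tz": 0.025, "twist": 0}, {"tx": 0, "ty": 0, "tz": 0.01, "twist": 0}, {"tx": 0, "ty": 0, "tz": 0, "twist": 0}, {"tx": 0, "ty": 0, "tz": 0, "twist": 0}, {"tx": 0, "ty": 0, "tz": 0, "twist": 0}]'

```text
clock: 9.0
position: [0.6117, 0.0284, 0.0461]
ee_rot: [2.312, 2.125, 0.003]
force: [0.2, -0.1, -0.9]
width: 0.149
gripper_force: 25.0
```

```bash
python3 - <<'E'
from h import *
p,y,s=pose();print(p,y,s["clock"],s["force"])
S=np.array([.6205,.1535]);a=np.radians(175.3);cy=np.array([-np.sin(a),np.cos(a)])
plan([*(S+cy*.084),.045],-4.7,3)
E
```

```text
[0.61166188 0.0283666  0.04613978] -4.805136754329466 9.0 [ 0.21060861 -0.10707478 -0.91331122]
[0.014, -0.001, 0.0, -0.0]
[0.014, -0.0, 0.001, -0.0]
[0.013, -0.001, 0.0, -0.0]
end [0.6131 0.0694 0.0451] -4.81
```

move_arm --motion '[{"tx": 0.014, "ty": -0.001, "tz": 0.001, "twist": 0}, {"tx": 0.014, "ty": 0, "tz": 0, "twist": 0}, {"tx": 0.013, "ty": 0, "tz": 0, "twist": 0}, {"tx": 0, "ty": 0, "tz": 0, "twist": 0}, {"tx": 0, "ty": 0, "tz": 0, "twist": 0}, {"tx": 0, "ty": 0, "tz": 0, "twist": 0}]'

```text
clock: 9.6
position: [0.613, 0.0689, 0.0437]
ee_rot: [2.313, 2.126, -0.001]
force: [0.6, 0.2, -2.3]
width: 0.153
gripper_force: 25.0
```

move_arm --motion '[{"tx": 0, "ty": 0, "tz": -0.004, "twist": 0}, {"tx": 0.002, "ty": 0, "tz": -0.006, "twist": 0}, {"tx": 0.003, "ty": 0, "tz": -0.005, "twist": 0}, {"tx": 0, "ty": 0, "tz": 0, "twist": 0}]'

```text
clock: 10.0
position: [0.6136, 0.0743, 0.0594]
ee_rot: [2.312, 2.126, 0.0]
force: [0.2, -0.5, -3.4]
width: 0.154
gripper_force: 25.0
```

move_arm --motion '[{"tx": 0.003, "ty": 0, "tz": -0.005, "twist": 0}, {"tx": 0.004, "ty": 0, "tz": -0.005, "twist": 0}, {"tx": 0.004, "ty": 0, "tz": -0.005, "twist": 0}, {"tx": 0.004, "ty": 0, "tz": -0.004, "twist": 0}, {"tx": 0, "ty": 0, "tz": 0, "twist": 0}]'

```text
clock: 10.5
position: [0.615, 0.0907, 0.0784]
ee_rot: [-2.311, -2.128, -0.002]
force: [-1.2, -1.0, -2.1]
width: 0.149
gripper_force: 25.0
```

```bash
python3 - <<'E'
from h import *
p,y,s=pose();print(p,y,s["clock"],s["force"])
im=arm.get_image("scene");cv2.imwrite("pics/s3.png",cv2.resize(im[120:300,200:420,::-1],(733,600)))
E
```

```text
[0.61496679 0.09066136 0.07836661] -4.716870529915676 10.5 [-1.23446747 -1.00881005 -2.08419851]
```

View pics/s3.png

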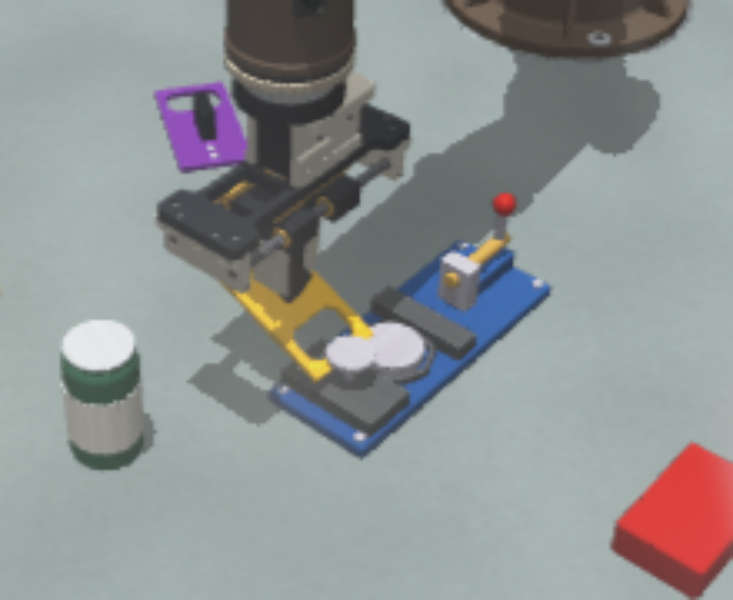

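The plate is pivoting under the head as intended: nose under the head near (340,370), tail up about 28°. I'll continue the arc.

move_arm --motion '[{"tx": 0.004, "ty": 0, "tz": -0.004, "twist": 0}, {"tx": 0.004, "ty": 0, "tz": -0.004, "twist": 0}, {"tx": 0.004, "ty": 0, "tz": -0.003, "twist": 0}, {"tx": 0, "ty": 0, "tz": 0, "twist": 0}, {"tx": 0, "ty": 0, "tz": 0, "twist": 0}]'

```text
clock: 11.05
position: [0.6159, 0.102, 0.089]
ee_rot: [-2.312, -2.127, -0.001]
force: [0.4, 0.9, -4.2]
width: 0.152
gripper_force: 25.0
```

```bash
python3 - <<'E'
from h import *
p,y,s=pose();print(p,y,s["clock"],s["force"]);dy=.1535-p[1]-.018;dz=p[2]+.019-.046
print("tilt",np.degrees(np.arctan2(dz,dy))-19.75,np.hypot(dy,dz))
E
```

```text
[0.61588284 0.10196434 0.08900325] -4.76236638434278 11.05 [ 0.44058146  0.87515528 -4.17946575]
tilt 41.8424036177581 0.0704914390460228
```

move_arm --motion '[{"tx": -0.005, "ty": 0, "tz": 0, "twist": 0}, {"tx": -0.01, "ty": 0, "tz": 0, "twist": 0}, {"tx": -0.01, "ty": 0, "tz": -0.005, "twist": 0}, {"tx": 0, "ty": 0, "tz": -0.015, "twist": 0}, {"tx": 0, "ty": 0, "tz": -0.015, "twist": 0}, {"tx": 0, "ty": 0, "tz": -0.01, "twist": 0}, {"tx": 0, "ty": 0, "tz": 0, "twist": 0}]'

```text
clock: 11.75
position: [0.6151, 0.077, 0.1362]
ee_rot: [2.311, 2.126, 0.006]
force: [-0.1, -0.2, -0.8]
width: 0.152
gripper_force: 25.0
```

```bash
cat >> h.py <<'E'
S=np.array([.6205,.1535]);_a=np.radians(175.3);cx=np.array([np.cos(_a),np.sin(_a)]);cy=np.array([-np.sin(_a),np.cos(_a)])
E
python3 - <<'E'
from h import *
p,y,s=pose();print(p,y,s["clock"],s["force"])
plan([*(S+cx*.004),.13],-94.7,12)
E
```

```text
[0.6150597  0.07697833 0.13621609] -4.7603249119583 11.75 [-0.10424099 -0.15407419 -0.83167296]
[0.006, -0.0, 0.001, 0.083]
[0.007, -0.002, 0.0, 0.083]
[0.006, -0.002, 0.001, 0.083]
[0.006, -0.002, 0.0, 0.083]
[0.005, -0.004, 0.001, 0.083]
[0.005, -0.004, 0.0, 0.083]
[0.004, -0.005, 0.001, 0.083]
[0.003, -0.005, 0.0, 0.083]
[0.003, -0.006, 0.001, 0.083]
[0.002, -0.006, 0.0, 0.083]
[0.002, -0.006, 0.001, 0.083]
[0.0, -0.007, 0.0, 0.083]
end [0.6164 0.1541 0.1302] -94.4
```

move_arm --motion '[{"tx": 0.006, "ty": 0, "tz": 0.001, "twist": 0.083}, {"tx": 0.007, "ty": -0.002, "tz": 0, "twist": 0.083}, {"tx": 0.006, "ty": -0.002, "tz": 0.001, "twist": 0.083}, {"tx": 0.006, "ty": -0.002, "tz": 0, "twist": 0.083}, {"tx": 0.005, "ty": -0.004, "tz": 0.001, "twist": 0.083}, {"tx": 0.005, "ty": -0.004, "tz": 0, "twist": 0.083}, {"tx": 0.004, "ty": -0.005, "tz": 0.001, "twist": 0.083}, {"tx": 0.003, "ty": -0.005, "tz": 0, "twist": 0.083}, {"tx": 0.003, "ty": -0.006, "tz": 0.001, "twist": 0.083}, {"tx": 0.002, "ty": -0.006, "tz": 0, "twist": 0.084}, {"tx": 0.002, "ty": -0.006, "tz": 0.001, "twist": 0.084}, {"tx": 0, "ty": -0.007, "tz": 0, "twist": 0.084}]'

```text
clock: 12.95
position: [0.6148, 0.1544, 0.1274]
ee_rot: [-3.139, 0.136, 0.001]
force: [0.1, -0.8, -1.7]
width: 0.152
gripper_force: 25.0
```

move_arm --motion '[{"tx": 0, "ty": 0, "tz": 0, "twist": 0}, {"tx": 0, "ty": 0, "tz": 0, "twist": 0}, {"tx": 0, "ty": 0, "tz": 0, "twist": 0}]'

```text
clock: 13.25
position: [0.615, 0.1531, 0.1278]
ee_rot: [3.139, -0.125, 0.0]
force: [0.7, 0.3, -0.7]
width: 0.153
gripper_force: 25.0
```

```bash
python3 - <<'E'
from h import *
p,y,s=pose();print(p,y,s["clock"],s["joints"].round(2))
im=arm.get_image("scene");w=arm.get_image("wrist")
im=cv2.resize(im[100:300,220:420,::-1],(600,600));cv2.imwrite("pics/s4.png",im)
cv2.imwrite("pics/w5.png",w[:,:,::-1])
cv2.imwrite("pics/c4.png",np.hstack([cv2.resize(im,(400,400)),cv2.resize(w[:,:,::-1],(400,300))[:300].copy() if 0 else cv2.copyMakeBorder(cv2.resize(w[:,:,::-1],(400,300)),0,100,0,0,0)]))
for n,P in dict(headtop=[*S,.051]).items(): print(n,proj("wrist",P),proj("scene",P))
E
```

```text
[0.61501078 0.1530695  0.12778133] -94.54354429726122 13.25 [-0.87  0.67  0.86  1.71 -0.58  1.04 -1.45]
headtop [258.57617874 190.3842475 ] [305.42633268 224.98346684]
```

View pics/c4.png

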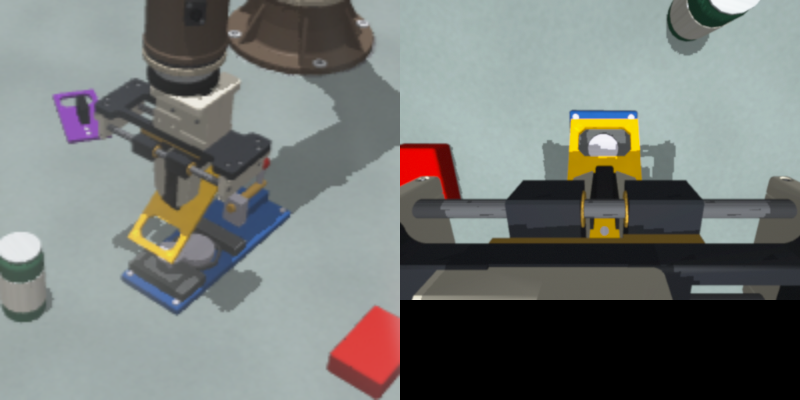

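The tilted plate sits over the stud with the head visible through the eye at (602,145). I'll check the tilt numerically against the plate model.

```bash
python3 - <<'E'
from h import *
p,y,s=pose();w=cv2.imread("pics/w5.png");sc=cv2.resize(cv2.imread("pics/s4.png"),(200,200))
def ym(b): h=cv2.cvtColor(b,cv2.COLOR_BGR2HSV);return ((h[...,0]>20)&(h[...,0]<33)&(h[...,1]>150)&(h[...,2]>90))
m=ym(w);m[:, :200]=0;m[:,320:]=0
for r in range(140,180,3):
    c=np.where(m[r])[0]
    if len(c): print(r,c.min(),c.max(),end=" | ")
print()
a=np.radians(y-90);u=np.array([np.cos(a),np.sin(a),0]);v=np.array([-np.sin(a),np.cos(a),0]);piv=p-[0,0,-.019]
for th in(34,38,42,46):
    t=np.radians(th);px=u*np.cos(t)+[0,0,np.sin(t)];n=-u*np.sin(t)+[0,0,np.cos(t)]
    f=lambda X,Y,Z:piv+px*X+v*Y+n*(Z-.0287)
    print(th,"nose",[proj("wrist",f(-.074,s_*.033,.005)).round(1).tolist() for s_ in(1,-1)],"eyein",[proj("wrist",f(-.065,q*.02,.005)).round(1).tolist() for q in(1,-1)],"scene",[(proj("scene",f(-.074,q*.033,.005))-[220,100]).round(1).tolist() for q in(1,-1)],(proj("scene",f(-.05,0,0))-[220,100]).round(1))
ms=ym(sc);ys,xs=np.where(ms);print("scene yellow: lowest",xs[ys.argmax()],ys.max(),"left",xs.min(),ys[xs.argmin()])
E
```

```text
152 302 302 | 155 219 304 | 158 219 304 | 161 218 304 | 164 218 304 | 167 218 304 | 170 218 305 | 173 218 305 | 176 218 305 | 179 218 305 | 
34 nose [[303.4, 149.1], [215.1, 149.1]] eyein [[286.4, 160.2], [232.1, 160.2]] scene [[63.2, 116.8], [85.3, 129.8]] [ 80.5 115.3]
38 nose [[302.5, 154.2], [216.1, 154.2]] eyein [[285.9, 164.8], [232.7, 164.8]] scene [[64.4, 116.9], [86.5, 129.9]] [ 81.4 115. ]
42 nose [[301.7, 159.5], [217.0, 159.5]] eyein [[285.5, 169.6], [233.2, 169.6]] scene [[65.6, 116.8], [87.7, 129.7]] [ 82.4 114.7]
46 nose [[301.0, 164.9], [217.8, 164.9]] eyein [[285.1, 174.4], [233.6, 174.5]] scene [[66.9, 116.6], [88.9, 129.5]] [ 83.5 114.2]
scene yellow: lowest 84 130 left 64 118
```

move_arm --motion '[{"tx": -0.005, "ty": 0, "tz": 0.01, "twist": 0}, {"tx": 0, "ty": 0, "tz": 0.01, "twist": 0}, {"tx": 0, "ty": 0, "tz": 0.01, "twist": 0}, {"tx": 0, "ty": 0, "tz": 0.01, "twist": 0}, {"tx": 0, "ty": 0, "tz": 0.007, "twist": 0}, {"tx": 0, "ty": 0, "tz": 0, "twist": 0}, {"tx": 0, "ty": 0, "tz": 0, "twist": 0}]'

```text
clock: 14.05
position: [0.6101, 0.1537, 0.0805]
ee_rot: [3.139, -0.129, -0.0]
force: [-0.4, -0.2, -1.0]
width: 0.154
gripper_force: 25.0
```

```bash
python3 - <<'E'
from h import *
p,y,s=pose();print(p,y,s["clock"],s["force"],"X",(p[:2]-S)@cx,"Y",(p[:2]-S)@cy)
im=arm.get_image("scene");w=arm.get_image("wrist")
cv2.imwrite("pics/c5.png",np.hstack([cv2.resize(im[150:290,260:400,::-1],(400,400)),cv2.resize(w[100:240,190:330,::-1],(400,400))]))
E
```

```text
[0.6101202  0.15371591 0.08047787] -94.71214645352885 14.05 [-0.4017517  -0.24605274 -0.99187923] X 0.01036259168011723 Y 0.0006353236856820107
```

View pics/c5.png

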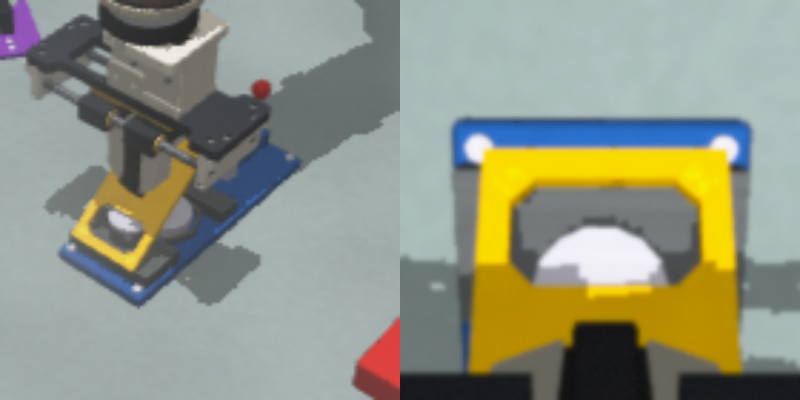

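The head is inside the eye with the nose bar down on its outer side. That was my last picture, so from here I'll go by force and numbers. Now in under the head to the shank.

move_arm --motion '[{"tx": -0.005, "ty": 0, "tz": 0, "twist": 0}, {"tx": -0.005, "ty": 0, "tz": 0, "twist": 0}, {"tx": -0.004, "ty": 0, "tz": 0, "twist": 0}, {"tx": 0, "ty": 0, "tz": 0, "twist": 0}, {"tx": 0, "ty": 0, "tz": 0, "twist": 0}]'

```text
clock: 14.65
position: [0.596, 0.1552, 0.0809]
ee_rot: [-3.139, 0.129, -0.0]
force: [0.8, 0.4, -1.3]
width: 0.15
gripper_force: 25.0
```

move_arm --motion '[{"tx": -0.002, "ty": 0, "tz": 0, "twist": 0}, {"tx": -0.002, "ty": 0, "tz": 0, "twist": 0}, {"tx": 0, "ty": 0, "tz": 0, "twist": 0}, {"tx": 0, "ty": 0, "tz": 0, "twist": 0}]'

```text
clock: 15.05
position: [0.5921, 0.1554, 0.0807]
ee_rot: [-3.139, 0.129, -0.0]
force: [-0.2, -0.2, -2.0]
width: 0.148
gripper_force: 25.0
```

```bash
python3 - <<'E'
from h import *
p,y,s=pose();print(p,y,s["clock"],s["force"],"X",(p[:2]-S)@cx,"Y",(p[:2]-S)@cy)
E
```

```text
[0.59210382 0.15538948 0.08073823] -94.7012229541624 15.05 [-0.17922327 -0.20921993 -2.00212912] X 0.02845551918200479 Y 0.0004436110054171253
```

move_arm --motion '[{"tx": -0.003, "ty": 0, "tz": 0.001, "twist": 0}, {"tx": -0.003, "ty": 0, "tz": 0.002, "twist": 0}, {"tx": -0.003, "ty": 0, "tz": 0.002, "twist": 0}, {"tx": 0, "ty": 0, "tz": 0, "twist": 0}, {"tx": 0, "ty": 0, "tz": 0, "twist": 0}]'

```text
clock: 15.55
position: [0.5838, 0.156, 0.076]
ee_rot: [-3.139, 0.129, -0.002]
force: [4.1, -0.6, 0.6]
width: 0.155
gripper_force: 25.0
```

move_arm --motion '[{"tx": -0.003, "ty": 0, "tz": 0.002, "twist": 0}, {"tx": -0.003, "ty": 0, "tz": 0.002, "twist": 0}, {"tx": -0.002, "ty": 0, "tz": 0.002, "twist": 0}, {"tx": 0, "ty": 0, "tz": 0, "twist": 0}, {"tx": 0, "ty": 0, "tz": 0, "twist": 0}]'

```text
clock: 16.05
position: [0.5756, 0.1567, 0.0698]
ee_rot: [3.139, -0.129, 0.001]
force: [4.5, -0.2, -1.5]
width: 0.151
gripper_force: 25.0
```

```bash
cat > tilt.py <<'E'
from h import *
p,y,s=pose();X,Y=(p[:2]-S)@cx*1e3,(p[:2]-S)@cy*1e3;print(p,y,s["clock"],s["force"].round(1),"X",X,"Y",Y)
im=arm.get_image("wrist")[:,:,::-1].copy()
h=cv2.cvtColor(im,cv2.COLOR_BGR2HSV);m=(h[...,0]>20)&(h[...,0]<33)&(h[...,1]>150)&(h[...,2]>90)
m[:,:200]=0;m[:,320:]=0
rows=[r for r in range(384) if m[r].sum()>40];r0=rows[0];c=np.where(m[r0+4])[0];print("nose row",r0,c.min(),c.max())
a=np.radians(y-90);u=np.array([np.cos(a),np.sin(a),0]);v=np.array([-np.sin(a),np.cos(a),0]);piv=p+[0,0,.019]
for th in range(-8,44,4):
    t=np.radians(th);px=u*np.cos(t)+[0,0,np.sin(t)];n=-u*np.sin(t)+[0,0,np.cos(t)]
    f=lambda X,Y,Z:piv+px*X+v*Y+n*(Z-.0287)
    print(th,[proj("wrist",f(-.074,q*.033,.005)).round(0).tolist() for q in(1,-1)],end="; ")
E
python3 tilt.py
```

```text
[0.57555832 0.15669682 0.06977671] -94.70639465782062 16.05 [ 4.5 -0.2 -1.5] X 45.052502077471615 Y 0.496382366706169
nose row 136 216 307
-8 [[319.0, 109.0], [198.0, 109.0]]; -4 [[317.0, 111.0], [200.0, 111.0]]; 0 [[315.0, 114.0], [202.0, 114.0]]; 4 [[313.0, 117.0], [204.0, 117.0]]; 8 [[312.0, 120.0], [206.0, 120.0]]; 12 [[310.0, 124.0], [208.0, 124.0]]; 16 [[309.0, 128.0], [209.0, 128.0]]; 20 [[307.0, 132.0], [211.0, 132.0]]; 24 [[306.0, 137.0], [212.0, 137.0]]; 28 [[305.0, 142.0], [213.0, 142.0]]; 32 [[304.0, 147.0], [215.0, 147.0]]; 36 [[303.0, 152.0], [216.0, 152.0]]; 40 [[302.0, 157.0], [217.0, 157.0]];
```

Tilt is about 23°, and the 4 N force confirms the bar is on the shank. Continuing.

move_arm --motion '[{"tx": -0.003, "ty": 0, "tz": 0.004, "twist": 0}, {"tx": -0.003, "ty": 0, "tz": 0.005, "twist": 0}, {"tx": -0.003, "ty": 0, "tz": 0.005, "twist": 0}, {"tx": -0.002, "ty": 0, "tz": 0.005, "twist": 0}, {"tx": 0, "ty": 0, "tz": 0, "twist": 0}, {"tx": 0, "ty": 0, "tz": 0, "twist": 0}]'

```text
clock: 16.7
position: [0.5632, 0.1578, 0.0501]
ee_rot: [3.139, -0.129, -0.003]
force: [2.7, -0.6, -3.4]
width: 0.149
gripper_force: 25.0
```

move_arm --motion '[{"tx": -0.002, "ty": 0, "tz": 0.004, "twist": 0}, {"tx": -0.002, "ty": 0, "tz": 0.004, "twist": 0}, {"tx": 0, "ty": 0, "tz": 0.004, "twist": 0}, {"tx": 0, "ty": 0, "tz": 0, "twist": 0}, {"tx": 0, "ty": 0, "tz": 0, "twist": 0}]'

```text
clock: 17.2
position: [0.5596, 0.158, 0.0383]
ee_rot: [3.139, -0.129, -0.002]
force: [-0.2, -0.6, -1.8]
width: 0.147
gripper_force: 25.0
```

```bash
python3 tilt.py
```

```text
[0.55964531 0.15795337 0.03827152] -94.70147162857937 17.2 [-0.2 -0.6 -1.8] X 61.01495920944923 Y 0.5479476125785547
nose row 112 206 317
-8 [[319.0, 110.0], [198.0, 110.0]]; -4 [[317.0, 112.0], [200.0, 112.0]]; 0 [[315.0, 114.0], [202.0, 114.0]]; 4 [[313.0, 117.0], [204.0, 117.0]]; 8 [[311.0, 121.0], [206.0, 121.0]]; 12 [[310.0, 124.0], [208.0, 124.0]]; 16 [[308.0, 128.0], [209.0, 128.0]]; 20 [[307.0, 133.0], [211.0, 133.0]]; 24 [[306.0, 137.0], [212.0, 137.0]]; 28 [[305.0, 142.0], [213.0, 142.0]]; 32 [[304.0, 147.0], [215.0, 147.0]]; 36 [[303.0, 152.0], [216.0, 152.0]]; 40 [[302.0, 157.0], [217.0, 157.0]];
```

move_arm --motion '[{"tx": 0.004, "ty": 0, "tz": 0, "twist": 0}, {"tx": 0.004, "ty": 0, "tz": 0, "twist": 0}, {"tx": 0, "ty": 0, "tz": 0.002, "twist": 0}, {"tx": 0, "ty": 0, "tz": 0.002, "twist": 0}, {"tx": 0, "ty": 0, "tz": 0, "twist": 0}, {"tx": 0, "ty": 0, "tz": 0, "twist": 0}]'

```text
clock: 17.85
position: [0.5693, 0.1572, 0.0364]
ee_rot: [-3.137, 0.13, -0.003]
force: [-3.8, -0.7, 19.0]
width: 0.151
gripper_force: 25.0
```

```bash
python3 tilt.py
```

```text
[0.5692511  0.15721484 0.03641106] -94.72876238914317 17.85 [-3.8 -0.7 19. ] X 51.380956458140844 Y 0.49691244884718594
nose row 112 206 317
-8 [[319.0, 109.0], [198.0, 109.0]]; -4 [[317.0, 111.0], [200.0, 111.0]]; 0 [[315.0, 114.0], [203.0, 114.0]]; 4 [[313.0, 117.0], [204.0, 117.0]]; 8 [[312.0, 120.0], [206.0, 120.0]]; 12 [[310.0, 124.0], [208.0, 124.0]]; 16 [[309.0, 128.0], [210.0, 128.0]]; 20 [[307.0, 132.0], [211.0, 132.0]]; 24 [[306.0, 137.0], [212.0, 137.0]]; 28 [[305.0, 142.0], [214.0, 142.0]]; 32 [[304.0, 147.0], [215.0, 147.0]]; 36 [[303.0, 152.0], [216.0, 152.0]]; 40 [[302.0, 157.0], [217.0, 157.0]];
```

move_arm --motion '[{"tx": 0, "ty": 0, "tz": -0.001, "twist": 0}, {"tx": 0, "ty": 0, "tz": 0, "twist": 0}, {"tx": 0, "ty": 0, "tz": 0, "twist": 0}, {"tx": 0, "ty": 0, "tz": 0, "twist": 0}, {"tx": 0, "ty": 0, "tz": 0, "twist": 0}, {"tx": 0, "ty": 0, "tz": 0, "twist": 0}]' --gripper -0.1

```text
clock: 18.5
position: [0.5681, 0.1573, 0.0356]
ee_rot: [3.139, -0.129, -0.0]
force: [0.2, -0.1, -0.2]
width: 0.546
gripper_force: 0.0
```

move_arm --motion '[{"tx": 0, "ty": 0, "tz": -0.02, "twist": 0}, {"tx": 0, "ty": 0, "tz": -0.04, "twist": 0}, {"tx": 0, "ty": 0, "tz": -0.04, "twist": 0}, {"tx": 0, "ty": 0, "tz": -0.03, "twist": 0}, {"tx": 0, "ty": 0, "tz": 0, "twist": 0}, {"tx": 0, "ty": 0, "tz": 0, "twist": 0}, {"tx": 0, "ty": 0, "tz": 0, "twist": 0}]'

```text
clock: 19.2
position: [0.5674, 0.1575, 0.1647]
ee_rot: [3.139, -0.128, -0.002]
force: [0.0, -0.0, 0.9]
width: 0.552
gripper_force: 0.0
```

```bash
python3 - <<'E'
from h import *
p,y,s=pose();print(p,y,s["clock"],s["width"],"X",(p[:2]-S)@cx)
w=arm.get_image("wrist");arm.get_image("top");arm.get_image("scene")
cv2.imwrite("pics/w6.png",w[:,:,::-1])
for c in("wrist","top","scene"):
    find(c,"keeper_grip",.046);find(c,"keeper_eye",.026);find(c,"stud",.026);find(c,"knob",.078);rect(c,"keeper_grip",.031,0)
E
```

```text
[0.56743859 0.15746122 0.16468546] -94.6887768593338 19.2 0.55210549873723 X 0.05320756402046056
wrist keeper_grip [259. 181.] 0.83 [0.5708 0.1577 0.046 ]
wrist stud [262.5 133. ] 0.9 [0.6194 0.1499 0.026 ]
wrist knob [258.7 305.9] 0.74 [0.4378 0.1693 0.078 ]
wrist keeper_grip ctr 581.9 153.7 size 67.2 127.9 long yaw 175.3 0.92
top keeper_grip [300.4 125.1] 0.86 [ 0.7686 -0.1431  0.046 ]
top keeper_grip [302.1 258.3] 0.64 [ 0.4134 -0.1376  0.046 ]
top keeper_grip [188.4 200.1] 0.53 [0.5727 0.16   0.046 ]
top keeper_grip [232.8 133.7] 0.2 [0.7491 0.0389 0.046 ]
top keeper_eye [315.8 266.5] 0.82 [ 0.3901 -0.1754  0.026 ]
top keeper_eye [290.  108.4] 0.61 [ 0.8199 -0.118   0.026 ]
top keeper_eye [191.6 184.9] 0.5 [0.6152 0.1536 0.026 ]
top stud [192.5 181.7] 0.89 [0.6238 0.151  0.026 ]
top knob [183.9 253.4] 0.39 [0.4331 0.1688 0.078 ]
top keeper_grip ctr 774.0 -138.6 size 165.1 88.4 long yaw 26.6 0.67
top keeper_grip ctr 410.9 -147.7 size 121.7 62.8 long yaw 49.8 0.65
top keeper_grip ctr 529.8 156.4 size 58.5 20.6 long yaw 78.6 0.48
scene keeper_grip [174.9 212.6] 0.9 [ 0.7751 -0.1357  0.046 ]
scene keeper_grip [263.8 157.7] 0.7 [ 0.4528 -0.1035  0.046 ]
scene keeper_grip [314.6 217.7] 0.57 [0.5807 0.1541 0.046 ]
scene keeper_eye [306.3 233.1] 0.9 [0.6203 0.1571 0.026 ]
scene keeper_eye [254.2 150.9] 0.85 [ 0.4194 -0.1665  0.026 ]
scene keeper_eye [171.7 236.7] 0.81 [ 0.8274 -0.0961  0.026 ]
scene keeper_eye [172.7 155.4] 0.72 [ 0.584  -0.3487  0.026 ]
scene stud [301.5 233.3] 0.95 [0.628  0.1484 0.026 ]
scene knob [347.4 178.4] 0.52 [0.433  0.1569 0.078 ]
scene keeper_grip ctr 797.4 -118.1 size 166.3 87.7 long yaw 27.7 0.96
scene keeper_grip ctr 584.7 155.8 size 67.7 126.6 long yaw 175.6 0.93
scene keeper_grip ctr 440.4 -126.8 size 129.3 64.1 long yaw 51.3 0.74
```

The plate is seated: outline 67×127 mm at seat height, yaw 175.3°, matching the carrier. Now the bolt: shut the gripper, go behind the arm, and push.

move_arm --motion '[{"tx": -0.03, "ty": 0, "tz": 0, "twist": 0}, {"tx": -0.035, "ty": 0, "tz": 0, "twist": 0}, {"tx": -0.035, "ty": 0, "tz": 0, "twist": 0}, {"tx": -0.035, "ty": 0, "tz": 0, "twist": 0}, {"tx": -0.029, "ty": 0, "tz": 0, "twist": 0}, {"tx": 0, "ty": 0, "tz": 0, "twist": 0}, {"tx": 0, "ty": 0, "tz": 0, "twist": 0}, {"tx": 0, "ty": 0, "tz": 0, "twist": 0}]' --gripper 1

```text
clock: 20.9
position: [0.406, 0.1709, 0.1661]
ee_rot: [-3.139, 0.129, -0.002]
force: [0.8, 0.8, -0.1]
width: 0.002
gripper_force: 0.0
```

```bash
cat > st.py <<'E'
from h import *
p,y,s=pose();print(p.round(4),y,s["clock"],s["force"].round(1),s["width"],"X",(p[:2]-S)@cx*1e3,"Y",(p[:2]-S)@cy*1e3)
E
python3 st.py; python3 - <<'E'
from h import *
arm.get_image("wrist");find("wrist","knob",.078);find("wrist","keeper_grip",.046);rect("wrist","keeper_grip",.031,0)
print(pose()[2]["joints"].round(2))
E
```

```text
[0.406  0.1709 0.1661] -94.71171098427928 20.9 [ 0.8  0.8 -0.1] 0.0022027312851209545 X 215.2192086563674 Y 0.23401455883162794
wrist knob [258.8 163.5] 0.72 [0.4342 0.1689 0.078 ]
wrist keeper_grip [255.9   4.3] 0.92 [0.5728 0.1596 0.046 ]
wrist keeper_grip ctr 549.2 156.0 size 66.2 62.7 long yaw 85.2 0.94
wrist keeper_grip ctr 423.2 -84.4 size 88.8 42.1 long yaw 10.1 0.77
wrist keeper_grip ctr 426.4 169.5 size 20.0 20.2 long yaw 175.2 0.69
[-1.37  0.32  1.09  2.14 -0.37  0.89 -1.72]
```

move_arm --motion '[{"tx": 0, "ty": 0, "tz": 0.03, "twist": 0}, {"tx": 0, "ty": 0, "tz": 0.03, "twist": 0}, {"tx": 0, "ty": 0, "tz": 0.03, "twist": 0}, {"tx": 0, "ty": 0, "tz": 0.02, "twist": 0}, {"tx": 0, "ty": 0, "tz": 0, "twist": 0}, {"tx": 0, "ty": 0, "tz": 0, "twist": 0}]'

```text
clock: 21.7
position: [0.4052, 0.1702, 0.056]
ee_rot: [3.138, -0.131, -0.0]
force: [-0.2, -0.3, 0.5]
width: 0.006
gripper_force: 0.0
```

move_arm --motion '[{"tx": 0.005, "ty": 0, "tz": 0, "twist": 0}, {"tx": 0.005, "ty": 0, "tz": 0, "twist": 0}, {"tx": 0.005, "ty": 0, "tz": 0, "twist": 0}, {"tx": 0.005, "ty": 0, "tz": 0, "twist": 0}, {"tx": 0.005, "ty": 0, "tz": 0, "twist": 0}, {"tx": 0.005, "ty": 0, "tz": 0, "twist": 0}, {"tx": 0.005, "ty": 0, "tz": 0, "twist": 0}, {"tx": 0, "ty": 0, "tz": 0, "twist": 0}]'

```text
clock: 22.5
position: [0.4406, 0.1678, 0.0558]
ee_rot: [3.139, -0.129, 0.001]
force: [0.2, -0.2, -0.5]
width: 0.009
gripper_force: 0.1
```

move_arm --motion '[{"tx": 0.004, "ty": 0, "tz": 0, "twist": 0}, {"tx": 0.004, "ty": 0, "tz": 0, "twist": 0}, {"tx": 0.002, "ty": 0, "tz": 0, "twist": 0}, {"tx": 0, "ty": 0, "tz": 0, "twist": 0}, {"tx": 0, "ty": 0, "tz": 0, "twist": 0}]'

```text
clock: 23.0
position: [0.4499, 0.167, 0.0557]
ee_rot: [3.139, -0.129, 0.001]
force: [-0.2, -0.8, 0.3]
width: 0.004
gripper_force: 0.1
```

```bash
python3 st.py
```

```text
[0.4499 0.167  0.0557] -94.71640261987 23.0 [-0.2 -0.8  0.3] 0.003917389938140139 X 171.1303893131335 Y 0.5710073245485549
```

move_arm --motion '[{"tx": 0.003, "ty": 0, "tz": 0, "twist": 0}, {"tx": 0.003, "ty": 0, "tz": 0, "twist": 0}, {"tx": 0.002, "ty": 0, "tz": 0, "twist": 0}]'

```text
clock: 23.3
position: [0.4564, 0.1664, 0.0555]
ee_rot: [-3.139, 0.128, 0.004]
force: [-9.6, 1.2, 6.1]
width: 0.003
gripper_force: 4.9
```

move_arm --motion '[{"tx": 0.002, "ty": 0, "tz": 0, "twist": 0}, {"tx": 0.002, "ty": 0, "tz": 0, "twist": 0}]'

```text
clock: 23.5
position: [0.457, 0.1664, 0.055]
ee_rot: [-3.138, 0.127, 0.014]
force: [-21.0, 2.4, 18.9]
width: 0.005
gripper_force: 10.9
```

```bash
python3 st.py;python3 - <<'E'
from h import *
for c in("wrist","scene","top"): arm.get_image(c);find(c,"knob",.078)
E
```

```text
[0.457  0.1664 0.055 ] -94.64383765405519 23.5 [-21.    2.4  18.9] 0.0047549109715320555 X 164.0329226552987 Y 0.495867299061932
wrist knob [253.1 222. ] 0.58 [0.4747 0.1682 0.078 ]
scene knob [339.6 187.8] 0.55 [0.4789 0.1609 0.078 ]
top knob [232.1 132.8] 0.22 [0.745  0.0396 0.078 ]
```

Bolt is home at the stop (knob X = 147 mm from the stud, 21 N). Next: back off, go round to the +Y side of the arm and push it over sideways.

move_arm --motion '[{"tx": -0.014, "ty": 0, "tz": 0, "twist": 0}, {"tx": 0, "ty": 0, "tz": -0.03, "twist": 0}, {"tx": 0, "ty": 0, "tz": -0.025, "twist": 0}, {"tx": 0, "ty": 0.03, "tz": 0, "twist": 0}, {"tx": 0, "ty": 0.022, "tz": 0, "twist": 0}, {"tx": 0.022, "ty": 0, "tz": 0, "twist": 0}, {"tx": 0, "ty": 0, "tz": 0, "twist": 0}, {"tx": 0, "ty": 0, "tz": 0.03, "twist": 0}, {"tx": 0, "ty": 0, "tz": 0.025, "twist": 0}, {"tx": 0, "ty": 0, "tz": 0, "twist": 0}, {"tx": 0, "ty": 0, "tz": 0, "twist": 0}]'

```text
clock: 24.9
position: [0.4652, 0.1134, 0.056]
ee_rot: [3.138, -0.129, -0.0]
force: [0.1, -0.2, 0.5]
width: 0.002
gripper_force: 0.0
```

```bash
python3 st.py;python3 - <<'E'
from h import *
for c in("wrist","scene"):
    arm.get_image(c);find(c,"knob",.078)
E
```

```text
[0.4652 0.1134 0.056 ] -94.72515013143622 24.9 [ 0.1 -0.2  0.5] 0.002445400498343687 X 151.44638377242504 Y 52.717376845886314
wrist knob [164.  241.4] 0.56 [0.4751 0.1669 0.078 ]
scene knob [339.8 186.6] 0.57 [0.4743 0.1587 0.078 ]
scene knob [316.2 213.9] 0.35 [0.5977 0.1676 0.078 ]
```

move_arm --motion '[{"tx": 0, "ty": -0.01, "tz": 0.002, "twist": 0}, {"tx": 0, "ty": -0.008, "tz": 0, "twist": 0}, {"tx": 0, "ty": -0.006, "tz": 0, "twist": 0}, {"tx": 0, "ty": -0.006, "tz": 0, "twist": 0}, {"tx": 0, "ty": -0.006, "tz": 0, "twist": 0}, {"tx": 0, "ty": -0.006, "tz": 0, "twist": 0}, {"tx": 0, "ty": -0.006, "tz": 0, "twist": 0}, {"tx": 0, "ty": 0, "tz": 0, "twist": 0}]'

```text
clock: 25.9
position: [0.4691, 0.1624, 0.0535]
ee_rot: [-3.139, 0.127, 0.0]
force: [-0.6, 1.0, 0.9]
width: 0.008
gripper_force: 0.0
```

move_arm --motion '[{"tx": 0, "ty": -0.005, "tz": 0, "twist": 0}, {"tx": 0, "ty": -0.005, "tz": 0, "twist": 0}, {"tx": 0, "ty": -0.003, "tz": 0, "twist": 0}, {"tx": 0, "ty": 0, "tz": 0, "twist": 0}, {"tx": 0, "ty": 0, "tz": 0, "twist": 0}]'

```text
clock: 26.4
position: [0.4704, 0.1749, 0.0538]
ee_rot: [-3.138, 0.128, -0.0]
force: [-0.5, -0.2, -0.7]
width: 0.005
gripper_force: 0.0
```

```bash
python3 st.py;python3 - <<'E'
from h import *
arm.get_image("scene");arm.get_image("wrist")
for f in(1.0,1.2,1.4,1.57):
    P=[*(S+cx*.147-cy*.038*np.sin(f)),.040+.038*np.cos(f)];print(f,proj("scene",P).round(1),proj("wrist",P).round(1))
find("scene","knob",.06);find("wrist","knob",.06)
E
```

```text
[0.4704 0.1749 0.0538] -94.67632956712818 26.4 [-0.5 -0.2 -0.7] 0.005065879020157193 X 151.32637152997648 Y -9.054531618892765
1.0 [352.1 198.2] [221.7 230.9]
1.2 [352.9 200.8] [217.8 226.4]
1.4 [353.3 203.4] [216.5 221.8]
1.57 [353.2 205.4] [217.2 218.1]
scene knob [350.8 198.3] 0.45 [0.4783 0.1949 0.06  ]
wrist knob [222.1 231. ] 0.8 [0.4763 0.1971 0.06  ]
```

About 1.0 rad now; a bit further sideways.

move_arm --motion '[{"tx": 0, "ty": -0.004, "tz": 0, "twist": 0}, {"tx": 0, "ty": -0.004, "tz": 0, "twist": 0}, {"tx": 0, "ty": 0, "tz": 0, "twist": 0}, {"tx": 0, "ty": 0, "tz": 0, "twist": 0}]'

```text
clock: 27.0
position: [0.471, 0.1828, 0.0537]
ee_rot: [-3.139, 0.128, -0.0]
force: [-0.0, -0.0, 0.1]
width: 0.002
gripper_force: 0.2
```

```bash
python3 st.py;python3 - <<'E'
from h import *
arm.get_image("scene");arm.get_image("wrist")
for f in(1.0,1.2,1.4,1.57):
    P=[*(S+cx*.147-cy*.038*np.sin(f)),.040+.038*np.cos(f)];print(f,proj("scene",P).round(1),proj("wrist",P).round(1))
find("scene","knob",.06);find("wrist","knob",.06)
E
```

```text
[0.471  0.1828 0.0537] -94.66941365888813 27.0 [-0.  -0.   0.1] 0.0024014010650038812 X 151.4113908465006 Y -16.976827940647276
1.0 [352.1 198.2] [234.4 230.8]
1.2 [352.9 200.8] [230.1 226.2]
1.4 [353.3 203.4] [228.3 221.7]
1.57 [353.2 205.4] [228.6 218. ]
scene knob [348.5 199.6] 0.48 [0.4862 0.1928 0.06  ]
wrist knob [231.9 226.7] 0.59 [0.4792 0.1986 0.06  ]
```

move_arm --motion '[{"tx": 0, "ty": 0.003, "tz": 0, "twist": 0}, {"tx": 0, "ty": 0, "tz": -0.022, "twist": 0}, {"tx": 0, "ty": -0.012, "tz": 0, "twist": 0}, {"tx": 0, "ty": -0.014, "tz": 0, "twist": 0}, {"tx": 0, "ty": 0, "tz": 0.005, "twist": 0}, {"tx": 0, "ty": 0, "tz": 0.005, "twist": 0}, {"tx": 0, "ty": 0, "tz": 0.005, "twist": 0}, {"tx": 0, "ty": 0, "tz": 0.004, "twist": 0}, {"tx": 0, "ty": 0, "tz": 0.004, "twist": 0}, {"tx": 0, "ty": 0, "tz": 0, "twist": 0}]'

```text
clock: 28.2
position: [0.4725, 0.2046, 0.0521]
ee_rot: [3.138, -0.13, -0.001]
force: [-0.3, 0.0, 0.4]
width: 0.004
gripper_force: 0.0
```

move_arm --motion '[{"tx": 0, "ty": 0, "tz": 0.002, "twist": 0}, {"tx": 0, "ty": 0, "tz": 0.002, "twist": 0}, {"tx": 0, "ty": 0, "tz": 0, "twist": 0}]'

```text
clock: 28.5
position: [0.4727, 0.2053, 0.0487]
ee_rot: [-3.139, 0.129, 0.0]
force: [-0.9, 0.2, 3.4]
width: 0.007
gripper_force: 1.9
```

```bash
python3 st.py
```

```text
[0.4727 0.2053 0.0487] -94.70796435568066 28.5 [-0.9  0.2  3.4] 0.0067864215033686575 X 151.50064164166483 Y -39.47088965092896
```

move_arm --motion '[{"tx": 0, "ty": 0, "tz": 0.001, "twist": 0}, {"tx": 0, "ty": 0, "tz": 0.001, "twist": 0}, {"tx": 0, "ty": 0, "tz": 0, "twist": 0}]'

```text
clock: 28.8
position: [0.473, 0.2054, 0.0475]
ee_rot: [-3.138, 0.129, -0.0]
force: [-4.8, 0.0, 16.2]
width: 0.007
gripper_force: 8.0
```

```bash
python3 st.py
```

```text
[0.473  0.2054 0.0475] -94.7143579967561 28.8 [-4.8  0.  16.2] 0.0072208531185823255 X 151.28661084391737 Y -39.67033560518037
```

Firm stop at 16 N with the knob level. I'll retreat and verify.

move_arm --motion '[{"tx": 0, "ty": 0, "tz": -0.01, "twist": 0}, {"tx": 0, "ty": 0, "tz": -0.03, "twist": 0}, {"tx": 0, "ty": 0, "tz": -0.04, "twist": 0}, {"tx": -0.04, "ty": 0, "tz": -0.04, "twist": 0}, {"tx": -0.03, "ty": 0, "tz": 0, "twist": 0}, {"tx": 0, "ty": 0, "tz": 0, "twist": 0}, {"tx": 0, "ty": 0, "tz": 0, "twist": 0}]'

```text
clock: 29.5
position: [0.4073, 0.2112, 0.1623]
ee_rot: [-3.138, 0.126, -0.0]
force: [1.6, -0.2, -0.4]
width: 0.004
gripper_force: 0.0
```

```bash
python3 st.py;python3 - <<'E'
from h import *
for c in("scene","wrist","top"):
    arm.get_image(c);find(c,"knob",.04);find(c,"keeper_grip",.046);rect(c,"keeper_grip",.031,0)
    for dx in(.147,.151):
        for f in(1.4,1.57):
            P=[*(S+cx*dx-cy*.038*np.sin(f)),.040+.038*np.cos(f)];print(dx,f,proj(c,P).round(1))
    for q in("wrench","oil","case"):find(c,q,0)
E
```

```text
[0.4073 0.2112 0.1623] -94.6128046392331 29.5 [ 1.6 -0.2 -0.4] 0.004430314608574743 X 217.21523528582165 Y -40.02949923818794
scene knob [350.3 205.6] 0.58 [0.4822 0.198  0.04  ]
scene keeper_grip [174.6 212.8] 0.91 [ 0.7762 -0.1357  0.046 ]
scene keeper_grip [258.8 155.1] 0.83 [ 0.4509 -0.1232  0.046 ]
scene keeper_grip [317.7 216.7] 0.59 [0.5731 0.1581 0.046 ]
scene keeper_grip ctr 440.7 -127.2 size 129.1 64.7 long yaw 50.0 0.87
scene keeper_grip ctr 585.0 154.4 size 71.1 132.0 long yaw 175.7 0.84
scene keeper_grip ctr 798.2 -117.9 size 163.5 85.9 long yaw 27.4 0.74
scene keeper_grip ctr 598.6 408.2 size 70.2 119.8 long yaw 175.3 0.58
0.147 1.4 [353.3 203.4]
0.147 1.57 [353.2 205.4]
0.151 1.4 [354.2 202.6]
0.151 1.57 [354.1 204.6]
scene wrench [171.3 154.4] 0.63 [ 0.5586 -0.3867  0.    ]
scene oil [229.7 252.3] 0.8 [0.7635 0.0331 0.    ]
scene oil [305.1 236. ] 0.43 [ 0.6078  0.1465 -0.    ]
scene case [404.  281.1] 0.64 [0.5937 0.403  0.    ]
scene case [300.3 232.2] 0.38 [0.6038 0.1293 0.    ]
wrist knob [260.2 114.6] 0.72 [0.4794 0.2038 0.04  ]
wrist keeper_grip [300.4   3.4] 0.
[... 355 characters left out ...]
052 0.    ]
top knob [170.6 234.8] 0.65 [0.4815 0.2091 0.04  ]
top keeper_grip [188.9 201.2] 0.88 [0.5697 0.1588 0.046 ]
top keeper_grip [301.5 258.3] 0.81 [ 0.4134 -0.1361  0.046 ]
top keeper_grip [300.3 124.9] 0.61 [ 0.7691 -0.1428  0.046 ]
top keeper_grip ctr 773.0 -138.5 size 164.0 87.2 long yaw 27.4 0.93
top keeper_grip ctr 582.8 155.2 size 66.3 124.8 long yaw 175.6 0.87
top keeper_grip ctr 419.1 -136.9 size 94.5 62.0 long yaw 48.5 0.69
0.147 1.4 [172.6 236.5]
0.147 1.57 [172.7 236.5]
0.151 1.4 [172.4 238. ]
0.151 1.57 [172.6 238. ]
top wrench [395.6 209.5] 0.82 [ 0.5389 -0.4013  0.    ]
top oil [230.7 132.5] 0.66 [0.762  0.0463 0.    ]
top case [ 97.4 194.6] 0.58 [0.5962 0.4174 0.    ]
```

```bash
python3 -c "
from cell import arm
print(arm.sign_off())"
```

```text
the job is handed in; nothing more can be done
None
```

The job is handed in, with about 30 of the 56 s used: the keeper plate measures level on its seats over the block, the bolt is home at its stop, its arm is turned down level to the side, and the wrench, can and case were never touched.

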